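Post an offcut down the scrap chute through its gravity flap

TASK

Send the short square tube offcut lying on the feed shelf down the scrap chute: with the fingertips, push it sideways until it lies flat along the fence at the left edge of the shelf, then push it endways along the fence and through the hanging flap until it slides off down the chute, and draw back so that the flap swings fully shut behind it. Only push the offcut, never pick it up, and leave the longer offcut, the nut and the tape measure on the bench where they are.

Things in the scene. Friction and masses are not known exactly. Their poses are not given: they have to be found in the camera images.
- chute: Bench-top scrap chute of sheet metal, bolted to the bench: a feed shelf in front of a narrow housing with a flap in its mouth. Origin on the bench surface under the middle of the mouth; x is the feed direction (away from the robot, into the mouth), y left, z up. Shelf: level steel sheet, top 100 mm above the bench, x -165 to 0 mm, y -115 (open edge, no lip) to +26 mm (fence).
- shelf_corner (a point): Near right corner of the shelf's top face (chute x -165, y -115 mm, z 100 mm). The near and right edges are open, with no lip.
- fence (a point): Near end of the fence, where its inner face meets the shelf (chute x -165, y +26 mm, z 100 mm). The fence is a straight aluminium strip along the left edge of the shelf, standing 29 mm above it and running the whole length, parallel to chute x, to the mouth.
- mouth (a point): Middle of the mouth at shelf level (chute x 0, y 0, z 100 mm). The mouth is 56 mm wide (y -28 to +28) and 63 mm high to the underside of the hinge pin. The header over it has its top 76 mm above the shelf and is 30 mm deep in x; fingers follow a part in only under the pin, leaning with tips forward. A guide plate 32 mm high flares out from the mouth's right side (to x -29, y -50 mm).
- crest (a point): Middle of the crest inside (chute x +40, y 0, z 100 mm). A slippery white liner runs level from the mouth to here, then falls at 35 degrees to the back plate at chute x +172 mm. A part tips over and slides to the bottom by itself once its middle is past the crest (for the offcut: its near end then about 5 mm before the mouth). A clear pane covers the inside.
- flap (a joint): Steel sheet flap, 51 mm wide and 58 mm long, about 60 g, hung from a horizontal pin across the mouth (chute x +8, 66 mm above the shelf); its lower edge hangs 7 mm above the shelf. 0 = hanging shut, grows as it swings inwards, to 1.4 rad. It swings freely, opens with a very light push and falls shut by itself.
- offcut: Short brown piece of square steel tube, 30 x 30 mm and 90 mm long, 0.14 to 0.29 kg, lying on the feed shelf. Origin at the centre of its underside; its y axis runs along its length. It starts 35 to 65 mm to the right of where it lies when it touches the fence (origin then at chute y +11 mm), turned up to 0.35 rad from the feed direction, with its middle 89 to 101 mm before the mouth.
- long_offcut: Bystander: longer, thinner piece of brown square tube, 25 x 25 x 130 mm, lying on the bench to the right of the chute. Origin at the centre of its underside.
- tape: Bystander: grey tape measure, 35 x 80 x 64 mm, standing on the bench to the left of the chute. Origin at the centre of its underside.
- nut: Bystander: M12 lock nut, 19 x 22 x 18 mm, lying on the bench to the right of the feed shelf. Origin at the centre of its underside.

How it is judged:
By the outcome, as a careful person would: the job done as asked, in the order asked, and still so for the second after the job is handed in, with the robot touching nothing.
It also fails if it takes over 51 s, if anything falls off the work surface, if the arm or the gripper's body presses on something with over 40 N, if the wrist force passes 120 N, or if a joint passes its speed limit or range.

ROBOT

A 7-joint arm with a two-finger parallel gripper is mounted at the origin on a cart in front of the work surface, level with it; the furniture and walls round the work are solid. World frame = base frame: x ahead of the robot, y to its left, z up, the work surface at z = 0. Lengths are in m, angles in degrees, forces in N, time in s.
With the tool pointing down it reaches from about 0.35 to 0.775 m from the base axis. Payload 3.1 kg.
Tool frame: the origin (TCP) lies on the centre line of the jaws, within the pads' length; the fingertips stand 17 mm ahead of it and the grasp point (between the pads) lies 2 mm behind it (robot.tip_reach is the distance from the TCP to the fingertips, in m); z points along the fingers, y is the line along which they close (so a half turn about z gives the same grasp; the last joint's range is limited). The gripper opens to 85 mm and grips with 20 to 120 N. Pads are 22 mm wide; open, the fingers measure 114 mm over their backs; the gripper's body (76 mm by 85 mm) begins 54 mm behind the grasp point. The pads swing forward as they close: fully open they stand 13 mm farther back than shut.
Start: joints at [-66.79, 17.813, 0.802, 86.603, -0.252, 75.585, -1.558], TCP at [0.238, 0.496, 0.213] pointing down, gripper open.
Joint ranges: [-154.91, 154.91], [-16.99, 109.72], [-72.82, 74.43], [7.12, 147.25], [-82.49, 262.49], [11.32, 116.49], [-174.64, 174.64]. Speed limits (degrees/s): [159.86, 159.86, 180, 180, 180, 180, 180].

INTERFACE

Orientations are given as [roll, pitch, yaw] about the fixed x, y, z axes, in that order (R = Rz(yaw) Ry(pitch) Rx(roll)).
In Python, from station import robot, fingers, vision, workorder, recognise gives the robot as it stands. Calls block until the motion is done:
- robot.move_to(position, orientation): joint-space move of the TCP to a pose.
- robot.line_to(position, orientation=None, velocity=0.15, f_stop=None): straight line of the TCP; orientation=None keeps the orientation; velocity is the mean speed in m/s. With f_stop (N) it stops when the force on the tool has changed by that much, and returns True; else False.
- robot.move_j(angles): joint-space move.
- fingers.gripper_to(opening, force=None): opening from 0.0 (shut) to 1.0 (fully open); force is the grip in N (None keeps the last); returns when the fingers have stopped.
- robot.pause(seconds).
- robot.inverse_kinematics(position, orientation): joint angles nearest the present ones, or None.
- vision.grab_frame(name): name is "scene" or "top" or "wrist"; returns the picture (400x640x3 uint8, red, green, blue); there is no depth.
- vision.calibration(name): a dict with "mtx" (3x3 intrinsics, pixels), "extrinsics" (4x4, takes a point from world to camera coordinates); the wrist camera has in their place "T_tool_cam" (4x4, takes a point from camera to tool coordinates, whose origin is the TCP and whose axes are the flange's). Camera axes: x right, y up, looking along -z (the intrinsics and any distortion apply to the point x, -y, -z); pixel columns grow to the right and rows downward; lengths in m; the calibration is good to about 2 mm. A picture is of the moment at which its call begins: read the wrist's pose just before it. calibration takes no time and is no camera call.
A pose or a line that the arm cannot do raises robot.PlanningError and nothing moves.
- workorder.close_job(): hands the job in; it is judged then, once.
Trained networks look in the newest picture that a camera, given by its name, has taken for a name from the list of things; names that differ only in an ending like _2 or _b are one class to them, and where a whole thing is asked for, a point or a joint stands for the part that bears it (a point fixed in the world has none). Each returns a list of dicts, best first, with "p" (0 to 1); they miss things now and then, are a little off and sometimes report something else, mostly with a low value. They report only what shows in the picture. A call takes as long as a camera call.
- recognise(label, camera): "rect" ([centre column, centre row, width, height] in pixels, round what is visible of it).
Readings, each from a call of its own:
- robot.current_time_s(): time.
- robot.current_joint_positions(): joint angles.
- robot.current_dq(): joint speeds.
- robot.current_joint_torque(): joint torques, N m.
- robot.current_tool_pos(): TCP position.
- robot.current_eef_rot(): TCP orientation.
- robot.current_contact_force(): force on the tool from outside, world axes, zero at the start.
- robot.current_torque(): the same for the moment, N m.
- robot.current_finger_gap(): opening from 0.0 (shut) to 1.0 (fully open).
- robot.current_gripper_force(): force on a finger pad.
Only numpy, scipy, OpenCV 4.12 (cv2) and the standard library are available. Lean on these libraries where they do the work, as an engineer would, in place of code of your own. Each camera call takes 0.05 s, during which the arm holds its last target. There are 200 camera calls.

## Working session

There is one attempt and no reset: what is moved stays moved. The work goes in short steps, each a Python script; the robot and the scene stay as the last script left them, time stands still between calls to the robot, and variables do not carry over. Pictures are saved under pics/ and viewed, at most 10 in all, crops included, and the job is handed in when it is done.

```bash
ls; mkdir -p pics; python3 - <<'E'
from station import robot, fingers, vision, workorder, recognise
import cv2,numpy as np
for c in ("scene","top"):
    im=vision.grab_frame(c); cv2.imwrite(f"pics/{c}0.png",im[:,:,::-1])
    k=vision.calibration(c); print(c,{a:np.round(b,4).tolist() if not isinstance(b,str) else b for a,b in k.items()})
    for l in ("chute","offcut","flap","shelf_corner","fence","mouth","crest","long_offcut","tape","nut"):
        try: print(l,[(np.round(d["rect"]).tolist(),round(d["p"],2)) for d in recognise(l,c)][:2])
        except Exception as e: print(l,repr(e)[:80])
print(robot.current_time_s(),robot.current_eef_rot(),robot.tip_reach)
E
```

```text
pics
scene {'mtx': [[389.6314, 0.0, 319.4332], [0.0, 389.6314, 198.8088], [0.0, 0.0, 1.0]], 'extrinsics': [[0.8924, -0.4509, 0.0167, -0.3666], [0.291, 0.6036, 0.7423, -0.3362], [-0.3448, -0.6576, 0.6698, -0.6572], [0.0, 0.0, 0.0, 1.0]]}
chute [([353.0, 218.0, 146.0, 125.0], 0.87)]
offcut [([326.0, 216.0, 48.0, 22.0], 0.8)]
flap [([357.0, 185.0, 13.0, 23.0], 0.61)]
shelf_corner [([352.0, 222.0, 151.0, 119.0], 0.92)]
fence [([353.0, 222.0, 144.0, 121.0], 0.75)]
mouth [([355.0, 219.0, 151.0, 124.0], 0.97)]
crest [([351.0, 221.0, 146.0, 121.0], 0.78)]
long_offcut [([382.0, 262.0, 55.0, 15.0], 0.75)]
tape [([326.0, 170.0, 28.0, 27.0], 0.82)]
nut [([332.0, 290.0, 10.0, 10.0], 0.63)]
top {'mtx': [[443.9947, 0.0, 317.0555], [0.0, 443.9947, 196.0121], [0.0, 0.0, 1.0]], 'extrinsics': [[0.028, -0.9989, 0.0365, 0.1396], [0.9967, 0.0307, 0.0749, -0.5388], [-0.076, 0.0343, 0.9965, -1.002], [0.0, 0.0, 0.0, 1.0]]}
chute [([328.0, 174.0, 85.0, 168.0], 0.74)]
offcut [([334.0, 219.0, 22.0, 43.0], 0.95), ([377.0, 242.0, 7.0, 7.0], 0.46)]
flap [([380.0, 177.0, 23.0, 46.0], 0.74)]
shelf_corner [([327.0, 172.0, 89.0, 168.0], 0.59)]
fence [([326.0, 173.0, 84.0, 170.0], 0.97), ([373.0, 239.0, -2.0, 6.0], 0.48)]
mouth [([325.0, 174.0, 84.0, 166.0], 0.74)]
crest [([328.0, 174.0, 86.0, 169.0], 0.88)]
long_offcut [([379.0, 177.0, 23.0, 48.0], 0.83), ([328.0, 174.0, 83.0, 164.0], 0.4)]
tape [([231.0, 161.0, 24.0, 34.0], 0.56), ([328.0, 174.0, 88.0, 170.0], 0.51)]
nut [([377.0, 239.0, 6.0, 4.0], 0.55)]
1.1 [1.79998701e+02 4.64987533e-04 1.54407565e+02] 0.017
```

```bash
python3 - <<'E'
import cv2
a=cv2.imread("pics/top0.png")[80:280,215:415]; cv2.imwrite("pics/top0c.png",cv2.resize(a,(600,600),interpolation=cv2.INTER_CUBIC))
a=cv2.imread("pics/scene0.png")[140:310,260:460]; cv2.imwrite("pics/scene0c.png",cv2.resize(a,(700,595),interpolation=cv2.INTER_CUBIC))
E
```

```text
(no output)
```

View pics/top0c.png

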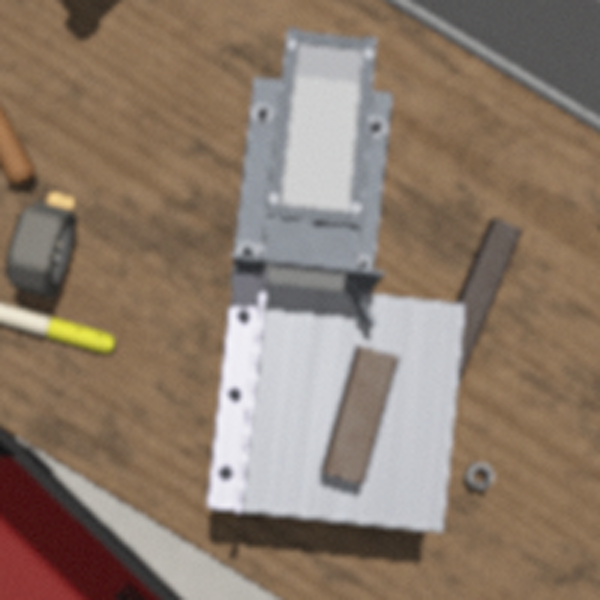

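View pics/scene0c.png

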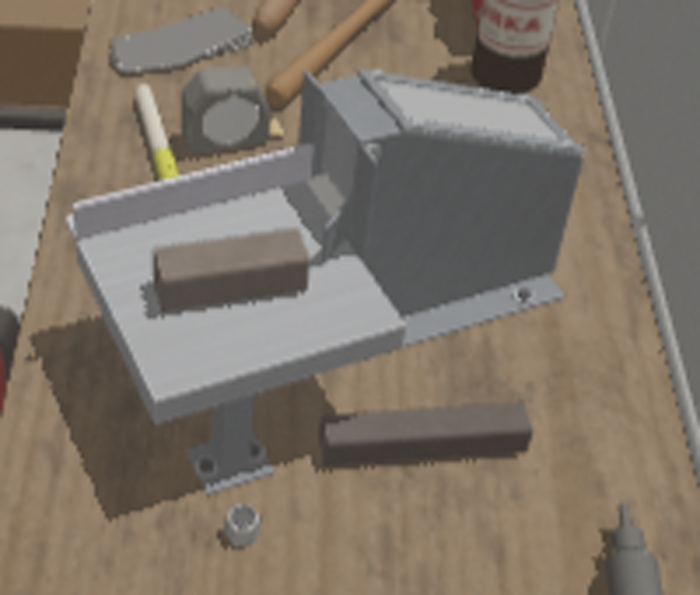

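The top crop shows the shelf's near right corner at about (443,528) and far right at (465,303). The offcut is tilted, with its top face between (360,347) and (362,482), and the nut and long offcut lie clear to the right. The scene crop shows the same layout, with the shelf's near right corner at (155,403). Next I fit both poses from these corners.

```bash
cat > h.py <<'E'
from station import robot, fingers, vision, workorder, recognise
import numpy as np, cv2
from scipy.optimize import least_squares
def proj(c,P):
    k=vision.calibration(c); E=np.array(k["extrinsics"]); M=np.array(k["mtx"])
    q=(E[:3,:3]@np.atleast_2d(P).T).T+E[:3,3]; q=q*[1,-1,-1]
    u=(M@q.T).T; return u[:,:2]/u[:,2:]
def place(p,L):
    c,s=np.cos(p[2]),np.sin(p[2]); L=np.atleast_2d(L).astype(float)
    return np.c_[p[0]+c*L[:,0]-s*L[:,1],p[1]+s*L[:,0]+c*L[:,1],L[:,2]]
def fit(obs,p0):
    f=lambda p:np.concatenate([((proj(c,place(p,[o[0] for o in ob]))-[o[1] for o in ob])).ravel() for c,ob in obs.items()])
    r=least_squares(f,p0,loss="soft_l1"); return r.x,np.round(f(r.x).reshape(-1,2),1).tolist()
T=lambda x,y:(215+x/3,80+y/3)
S=lambda x,y:(260+x/3.5,140+y/3.5)
E
python3 - <<'E'
from h import *
ch={"top":[((-.165,-.115,.1),T(443,528)),((0,-.115,.1),T(465,303)),((-.165,.026,.129),T(248,512)),((0,.026,.129),T(268,295))],
 "scene":[((-.165,-.115,.1),S(155,403)),((0,-.115,.1),S(405,325)),((-.165,.026,.1),S(80,240))]}
for sel in (["top"],["scene"],["top","scene"]):
    p,r=fit({k:ch[k] for k in sel},[.6,.1,0]); print("chute",np.round(p,4),r)
# offcut local: x along length
h=.015;l=.045
oc={"top":[((l,h,.13),T(360,347)),((l,-h,.13),T(398,354)),((-l,h,.13),T(325,471)),((-l,-h,.13),T(362,484))],
 "scene":[((-l,h,.13),S(154,250)),((-l,-h,.13),S(160,282)),((l,-h,.13),S(307,262)),((l,h,.13),S(303,232)),((-l,-h,.1),S(162,312)),((l,-h,.1),S(307,288))]}
for sel in (["top"],["scene"],["top","scene"]):
    o,r=fit({k:oc[k] for k in sel},[.5,.1,0]); print("off",np.round(o,4),r)
    c,s=np.cos(p[2]),np.sin(p[2]); d=o[:2]-p[:2]; print("in chute",c*d[0]+s*d[1],-s*d[0]+c*d[1],o[2]-p[2])
for cam,(x0,y0,s,w,hh) in {"top":(215,80,3,200,200),"scene":(260,140,3.5,200,170)}.items():
    a=cv2.imread(f"pics/{cam}0.png")[y0:y0+hh,x0:x0+w]; a=cv2.resize(a,None,fx=s,fy=s,interpolation=cv2.INTER_CUBIC)
    def poly(L,pp,col):
        q=((proj(cam,place(pp,L))-[x0,y0])*s).astype(int); cv2.polylines(a,[q],True,col,1)
    poly([(-.165,-.115,.1),(0,-.115,.1),(0,.026,.1),(-.165,.026,.1)],p,(0,0,255))
    poly([(-.165,.026,.1),(0,.026,.1),(0,.026,.129),(-.165,.026,.129)],p,(255,0,0))
    poly([(0,-.028,.1),(0,.028,.1),(0,.028,.163),(0,-.028,.163)],p,(0,255,255))
    poly([(0,-.028,.132),(-.029,-.05,.132)],p,(255,255,0))
    poly([(l,h,.13),(l,-h,.13),(-l,-h,.13),(-l,h,.13)],o,(0,255,0)); poly([(l,-h,.1),(l,-h,.13),(-l,-h,.13),(-l,-h,.1)],o,(0,255,0))
    cv2.imwrite(f"pics/{cam}1.png",a)
a=cv2.imread("pics/top1.png");b=cv2.imread("pics/scene1.png")
b=cv2.resize(b,(400,340));a=cv2.resize(a,(400,400));v=np.zeros((400,800,3),np.uint8);v[:,:400]=a;v[:340,400:]=b
cv2.imwrite("pics/both1.png",v)
E
```

```text
chute [ 0.5737  0.1609 -0.0656] [[0.9, 1.7], [0.2, -1.2], [-1.2, 1.5], [-0.1, -6.8]]
chute [ 0.578   0.1568 -0.0887] [[-0.4, -0.3], [2.5, 0.1], [-0.7, 0.1]]
chute [ 0.5753  0.1603 -0.0699] [[0.9, 1.1], [0.5, -1.7], [-1.2, 0.7], [0.3, -7.6], [-0.8, -0.3], [1.4, -0.9], [-2.3, 0.4]]
off [ 0.4824  0.1205 -0.2466] [[-0.7, -1.0], [0.7, 0.7], [-0.9, 0.2], [0.9, -0.1]]
in chute -0.08993257024915503 -0.046166740791603246 -0.17666751634014827
off [ 0.483   0.1167 -0.2802] [[-0.3, -1.3], [0.3, -0.4], [1.1, 0.1], [-1.2, -1.1], [-0.2, 1.1], [0.2, 2.7]]
in chute -0.0889833578010097 -0.04987992307685087 -0.21025449622865655
off [ 0.483   0.119  -0.2499] [[0.1, -1.3], [1.5, 0.5], [-0.2, -0.1], [1.6, -0.4], [-0.9, -1.4], [0.2, -0.6], [0.6, -1.1], [-2.1, -2.1], [-0.3, 0.9], [-0.4, 1.6]]
in chute -0.08918993574707709 -0.04764604269030181 -0.17996440679582063
```

View pics/both1.png

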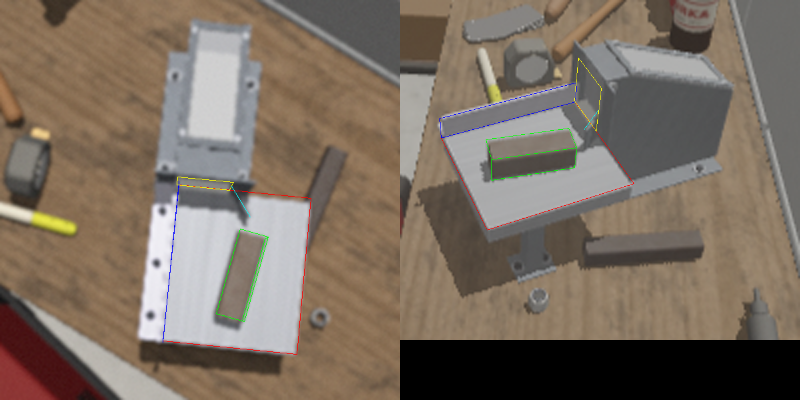

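The overlay matches both views: chute at about (0.5755, 0.160), yaw -0.07, and offcut at chute (-89, -47) mm, turned -0.18. I'll check reachability for all poses, then do the sideways push with two half-open fingertips.

```bash
cat >> h.py <<'E'
CH=np.array([.5752,.1603,-.070])
def W(x,y,z): return place(CH,[(x,y,z)])[0].tolist()
def inch(P):
    d=np.array(P)[:2]-CH[:2]; c,s=np.cos(CH[2]),np.sin(CH[2]); return np.round([c*d[0]+s*d[1],-s*d[0]+c*d[1],P[2]],4)
Y=np.degrees(CH[2])
E
python3 - <<'E'
from h import *
for n,P,os in (("side0",(-.089,-.094,.125),([180,0,Y+90],[180,0,Y-90])),("side1",(-.089,-.01,.125),([180,0,Y+90],[180,0,Y-90])),
   ("end0",(-.170,.009,.126),([180,-20,Y],[180,20,Y+180])),("end1",(-.01,.009,.126),([180,-20,Y],[180,20,Y+180]))):
    for o in os:
        q=robot.inverse_kinematics(W(*P),o); print(n,np.round(o),None if q is None else np.round(q))
E
```

```text
side0 [180.   0.  86.] [-38.  16.  33. 105. -10.  62.  -5.]
side0 [180.   0. -94.] [-20.  14.  11. 104.  -3.  61. 168.]
side1 [180.   0.  86.] [-42.  18.  28. 101.  -9.  63. -15.]
side1 [180.   0. -94.] [-22.  17.   3. 101.  -1.  62. 157.]
end0 [180. -20.  -4.] [ -48.   -2.   11.  126.   20.   42. -145.]
end0 [180.  20. 176.] [-50.  -2.  12. 126.  20.  42.  35.]
end1 [180. -20.  -4.] [ -48.   15.   28.  109.    3.   40. -118.]
end1 [180.  20. 176.] [-37.  14.  14. 108.   8.  40.  57.]
```

```bash
python3 - <<'E'
from h import *
o=[180,0,Y+90]
fingers.gripper_to(.45)
robot.move_to(W(-.089,-.094,.25),o)
robot.line_to(W(-.089,-.094,.125),velocity=.12,f_stop=10)
print(robot.current_time_s(),inch(robot.current_tool_pos()),robot.current_contact_force(),robot.current_finger_gap())
s=robot.line_to(W(-.089,-.035,.125),velocity=.04,f_stop=12)
print(s,inch(robot.current_tool_pos()),robot.current_contact_force())
s=robot.line_to(W(-.089,-.006,.125),velocity=.02,f_stop=7)
print(s,robot.current_time_s(),inch(robot.current_tool_pos()),robot.current_contact_force())
for c in ("top","scene"):
    im=vision.grab_frame(c); cv2.imwrite(f"pics/{c}2.png",im[:,:,::-1])
a=cv2.resize(cv2.imread("pics/top2.png")[130:270,235:375],(400,400));b=cv2.resize(cv2.imread("pics/scene2.png")[130:270,260:400],(400,400))
cv2.imwrite("pics/both2.png",np.hstack([a,b]))
E
```

```text
4.6 [-0.0883 -0.0938  0.1257] [0.36896555 0.38539085 0.05727727] 0.4454662876815721
False [-0.089  -0.0354  0.125 ] [-0.96972782  0.37691324  0.15344091]
False 7.825 [-0.089  -0.0062  0.125 ] [-0.49287209  0.72008606 -0.14464753]
```

View pics/both2.png

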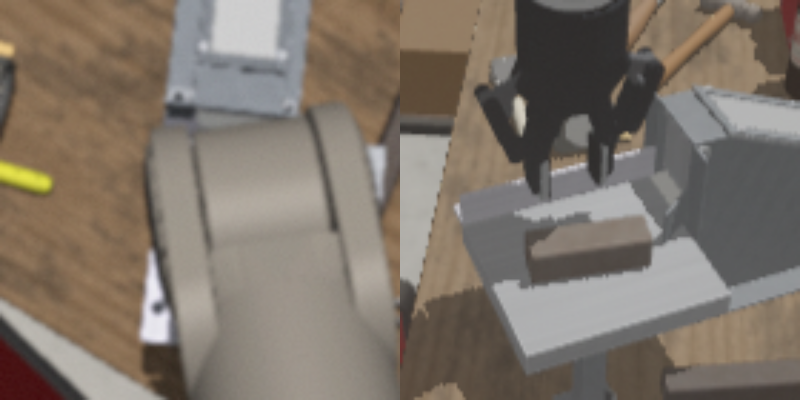

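The offcut has not moved (its left top corner is still at about scene pixel (304,212)), and the fingertips show on its fence side at about scene pixel (309,198). I need to know where the tips really are.

```bash
python3 - <<'E'
from h import *
p=np.array(robot.current_tool_pos()); print(p,robot.current_eef_rot(),robot.current_finger_gap())
for dz in (.017,.005,-.01):
    print(dz,proj("scene",[W(-.089+s*.027,-.006,.125-dz) for s in (-1,1)]).round().tolist())
a=cv2.imread("pics/scene2.png")
for dz,col in ((.017,(0,0,255)),(-.013,(0,255,0))):
    for s in (-1,1):
        for e in (-.011,.011):
            u=proj("scene",W(-.089+s*.027,-.006+e,.125-dz))[0]; cv2.circle(a,tuple(np.round(u*16).astype(int).tolist()),8,col,-1,shift=4)
a=cv2.resize(a[150:250,270:390],(720,600),interpolation=cv2.INTER_CUBIC);cv2.imwrite("pics/s2b.png",a)
E
```

```text
[0.4860173  0.16039882 0.12501515] [1.79999600e+02 1.92740948e-03 8.59755317e+01] 0.45000208154452304
0.017 [[306.0, 210.0], [329.0, 204.0]]
0.005 [[306.0, 206.0], [329.0, 200.0]]
-0.01 [[306.0, 201.0], [329.0, 195.0]]
```

View pics/s2b.png

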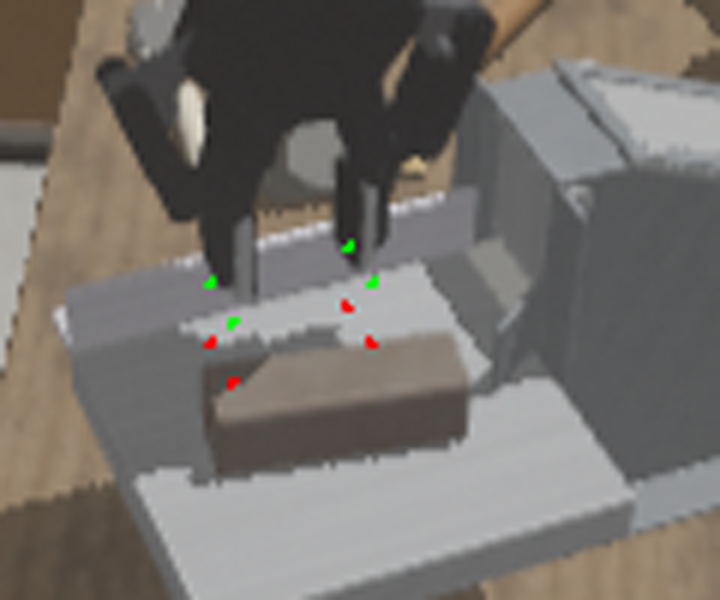

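The tips sit about 25 mm higher than the nominal tip reach suggests, which is why they passed over the offcut. I'll go back to the right side at height and feel for the shelf to get the true tip height.

```bash
python3 - <<'E'
from h import *
robot.line_to(W(-.089,-.006,.175),velocity=.2)
robot.line_to(W(-.089,-.094,.175),velocity=.2)
robot.line_to(W(-.089,-.094,.125),velocity=.1)
s=robot.line_to(W(-.089,-.094,.080),velocity=.02,f_stop=3)
p=robot.current_tool_pos(); print(s,robot.current_time_s(),inch(p),robot.current_contact_force())
im=vision.grab_frame("scene"); cv2.imwrite("pics/s3.png",cv2.resize(im[150:270,270:414],(720,600),interpolation=cv2.INTER_CUBIC)[:,:,::-1])
E
```

```text
False 11.9667 [-0.089  -0.094   0.0802] [-0.88776153 -0.17252572  1.9089506 ]
```

View pics/s3.png

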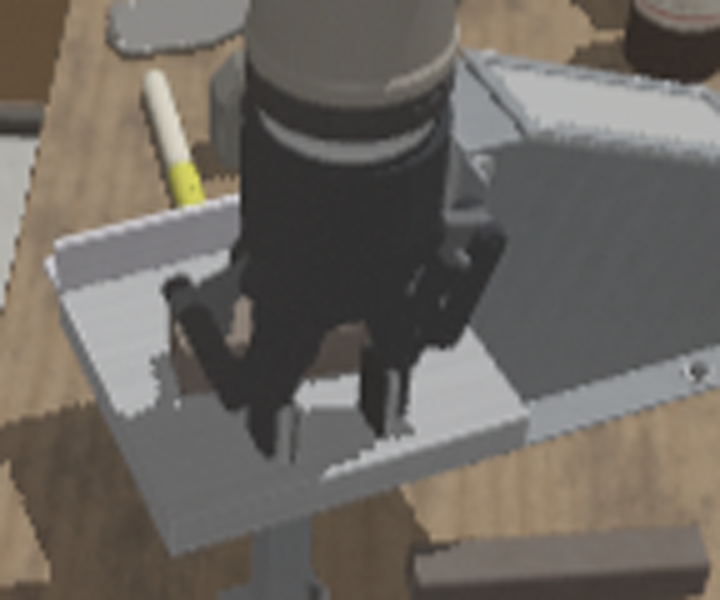

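```bash
python3 - <<'E'
from h import *
f=lambda u:((u-[270,150])*5).round().tolist()
for z in (.1,.105,.11): print(z,f(proj("scene",[W(-.089+s*.026,-.094-.011,z) for s in (-1,1)])))
print(robot.current_contact_force())
z0=robot.current_tool_pos()[2]
s=robot.line_to(W(-.089,-.094,.066),velocity=.015,f_stop=4)
print(s,inch(robot.current_tool_pos()),robot.current_contact_force(),robot.current_time_s())
E
```

```text
0.1 [[274.0, 471.0], [389.0, 435.0]]
0.105 [[274.0, 462.0], [390.0, 427.0]]
0.11 [[274.0, 454.0], [391.0, 419.0]]
[-1.54070805 -0.57567655  2.11245893]
True [-0.089  -0.094   0.0801] [-0.54420608 -1.0492233   3.90843101] 12.25
```

The shelf is touched with the TCP at z = 0.080 (image and force agree), so at this opening the real tips are about 20 mm behind the TCP, not 17 mm ahead. I'll redo the sideways push at the corrected height.

```bash
python3 - <<'E'
from h import *
Z=.089
robot.line_to(W(-.089,-.094,Z),velocity=.05)
s=robot.line_to(W(-.089,-.032,Z),velocity=.04,f_stop=15)
print(s,inch(robot.current_tool_pos()),robot.current_contact_force())
s=robot.line_to(W(-.089,-.006,Z),velocity=.02,f_stop=7)
print(s,robot.current_time_s(),inch(robot.current_tool_pos()),robot.current_contact_force())
im=vision.grab_frame("scene"); cv2.imwrite("pics/s4.png",cv2.resize(im[150:270,270:414],(720,600),interpolation=cv2.INTER_CUBIC)[:,:,::-1])
E
```

```text
False [-0.089 -0.032  0.089] [-0.06702415 -1.02096907  0.23558049]
True 15.25 [-0.0897 -0.0139  0.0885] [ 0.35164811 -0.56627641 -0.45447881]
```

View pics/s4.png

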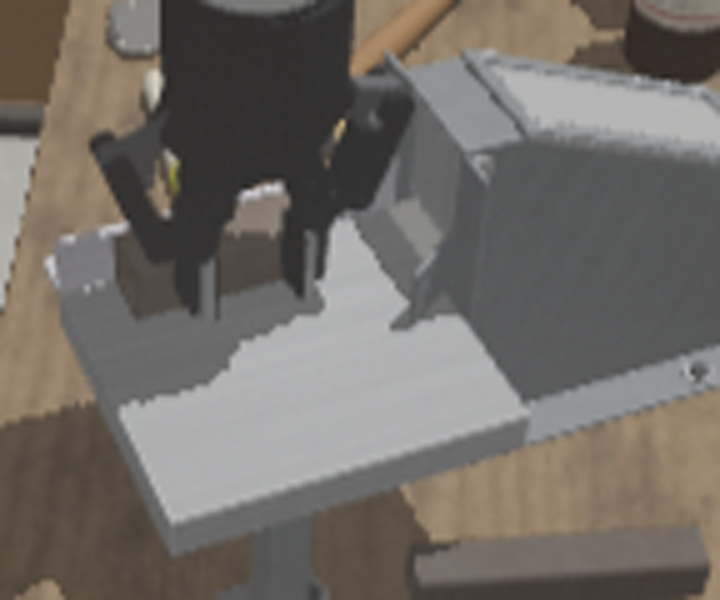

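The offcut now lies along the fence; contact stopped at y = -13.9 mm, against about -15 mm expected for flat contact. Next: retreat, close the fingers, lean the tool, feel the shelf with the closed tips, and check flatness.

```bash
python3 - <<'E'
from h import *
o=[180,20,Y+180]
robot.line_to(W(-.089,-.060,.089),velocity=.12)
robot.line_to(W(-.089,-.065,.16),velocity=.2)
fingers.gripper_to(0)
robot.move_to(W(-.12,-.065,.15),o)
robot.line_to(W(-.12,-.065,.115),velocity=.08,f_stop=6)
s=robot.line_to(W(-.12,-.065,.075),velocity=.02,f_stop=4)
p=robot.current_tool_pos(); print(s,inch(p),robot.current_contact_force(),robot.current_time_s(),robot.current_finger_gap())
robot.line_to(W(-.12,-.065,.13),velocity=.15)
robot.line_to(W(-.19,-.065,.16),velocity=.2)
robot.line_to(W(-.19,.009,.16),velocity=.2)
print(robot.current_time_s())
for c in ("top","scene"):
    im=vision.grab_frame(c); cv2.imwrite(f"pics/{c}5.png",im[:,:,::-1])
    print(recognise("offcut",c)[:2])
a=cv2.resize(cv2.imread("pics/top5.png")[130:270,235:375],(400,400));b=cv2.resize(cv2.imread("pics/scene5.png")[150:270,270:390],(400,400))
cv2.imwrite("pics/both5.png",np.hstack([a,b]))
E
```

```text
True [-0.12  -0.065  0.085] [-3.00426703 -0.16429724  6.35588582] 19.7833 0.0006156623977754645
21.2917
[{'rect': [307.2, 215.8, 16.4, 43.7], 'p': 0.57}]
[{'rect': [314.8, 198.4, 44.7, 23.1], 'p': 0.73}, {'rect': [352.4, 220.3, 145.5, 125.8], 'p': 0.3}]
```

View pics/both5.png

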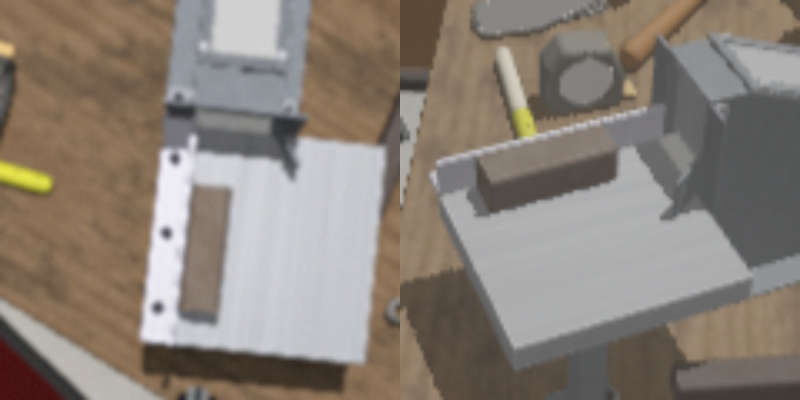

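The offcut lies flat along the fence in both views (top crop, right side from about (230,187) to (215,318)), with nothing else disturbed. Now the endways push, with the leaned, closed fingertips.

```bash
python3 - <<'E'
from h import *
def st(n,s): print(n,s,inch(robot.current_tool_pos()),np.round(robot.current_contact_force(),1),robot.current_time_s())
robot.line_to(W(-.168,.007,.12),velocity=.15)
s=robot.line_to(W(-.168,.007,.091),velocity=.08,f_stop=6); st("down",s)
s=robot.line_to(W(-.05,.007,.091),velocity=.05,f_stop=12); st("push",s)
if not s:
    s=robot.line_to(W(-.0,.007,.091),velocity=.035,f_stop=12); st("in",s)
for c in ("top","scene"):
    im=vision.grab_frame(c); cv2.imwrite(f"pics/{c}6.png",im[:,:,::-1]); print(recognise("offcut",c)[:2])
a=cv2.resize(cv2.imread("pics/top6.png")[70:270,235:375],(400,571))[:570];b=cv2.resize(cv2.imread("pics/scene6.png")[130:270,270:410],(400,400))
v=np.zeros((570,800,3),np.uint8);v[:,:400]=a;v[:400,400:]=b;cv2.imwrite("pics/both6.png",v)
E
```

```text
down False [-0.1678  0.0074  0.0916] [-0.4  0.  -0. ] 22.4583
push False [-0.0504  0.0066  0.0908] [-4.4 -1.8  2.1] 24.9667
in False [0.0002 0.0072 0.0912] [-0.9  0.4  0.8] 26.5417
[{'rect': [331.6, 174.1, 81.1, 166.0], 'p': 0.54}]
[]
```

View pics/both6.png

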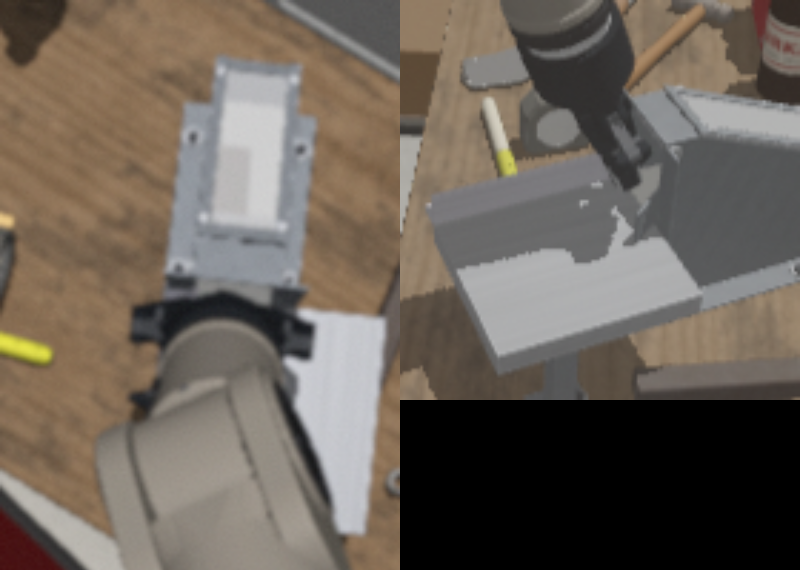

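The top view shows the offcut dimly through the pane (crop rows 147–215), partly under the header, so it may not have tipped yet. I'll check whether it is still moving.

```bash
python3 - <<'E'
from h import *
print(robot.current_time_s(),np.round(robot.current_contact_force(),1))
for x,z in ((.04,.13),(.06,.13),(.08,.13),(.10,.13),(.1,.1),(.172,.03)): print(x,z,proj("top",W(x,.011,z)).round(1).tolist())
old=cv2.imread("pics/top6.png")[:,:,1].astype(int)
im=vision.grab_frame("top"); g=im[:,:,1].astype(int); print("moved px",(abs(g-old)[90:150,300:350]>25).sum())
c=int(proj("top",W(.07,.011,.12))[0][0]); print(c,g[90:156:2,c].tolist(), g[90:156:2,c+12].tolist())
E
```

```text
26.7417 [0.  1.  0.7]
0.04 0.13 [[313.8, 152.3]]
0.06 0.13 [[314.7, 142.7]]
0.08 0.13 [[315.7, 133.2]]
0.1 0.13 [[316.6, 123.7]]
0.1 0.1 [[316.1, 127.0]]
0.172 0.03 [[318.2, 103.4]]
moved px 6
315 [130, 131, 153, 176, 180, 180, 182, 185, 185, 185, 185, 183, 184, 185, 184, 184, 183, 186, 183, 184, 184, 183, 186, 185, 197, 206, 209, 206, 207, 184, 140, 129, 141] [120, 128, 136, 160, 185, 183, 186, 186, 192, 204, 207, 207, 207, 207, 208, 207, 207, 205, 204, 207, 205, 207, 208, 207, 205, 207, 205, 208, 209, 206, 163, 136, 114]
```

The shadowed span has moved from rows 121–145 down to rows ~96–138, so the offcut has slid down. Now I'll draw back and check.

```bash
python3 - <<'E'
from h import *
robot.line_to(W(-.08,.007,.095),velocity=.12)
robot.line_to(W(-.15,.0,.20),velocity=.2)
robot.move_to(W(-.20,.10,.25),[180,20,Y+180])
robot.pause(1.0)
print(robot.current_time_s(),np.round(robot.current_contact_force(),1))
for c in ("top","scene"):
    im=vision.grab_frame(c); cv2.imwrite(f"pics/{c}7.png",im[:,:,::-1])
    for l in ("offcut","flap","nut","long_offcut","tape"): print(c,l,recognise(l,c)[:1])
a=cv2.resize(cv2.imread("pics/top7.png")[70:270,235:375],(400,571))[:570];b=cv2.resize(cv2.imread("pics/scene7.png")[130:230,300:400],(400,400))
v=np.zeros((570,800,3),np.uint8);v[:,:400]=a;v[:400,400:]=b;cv2.imwrite("pics/both7.png",v)
E
```

```text
29.95 [-0.2  0.3  0.2]
top offcut []
top flap []
top nut [{'rect': [375.5, 238.9, 5.8, 3.1], 'p': 0.37}]
top long_offcut [{'rect': [378.9, 179.5, 21.9, 50.4], 'p': 0.62}]
top tape [{'rect': [228.9, 163.2, 25.7, 35.1], 'p': 0.88}]
scene offcut [{'rect': [329.3, 288.6, 10.0, 7.7], 'p': 0.19}]
scene flap [{'rect': [356.8, 183.4, 10.8, 24.5], 'p': 0.71}]
scene nut [{'rect': [328.4, 287.9, 7.8, 9.1], 'p': 0.6}]
scene long_offcut [{'rect': [380.9, 264.7, 58.6, 16.6], 'p': 0.75}]
scene tape [{'rect': [326.9, 171.2, 26.0, 23.4], 'p': 0.77}]
```

View pics/both7.png

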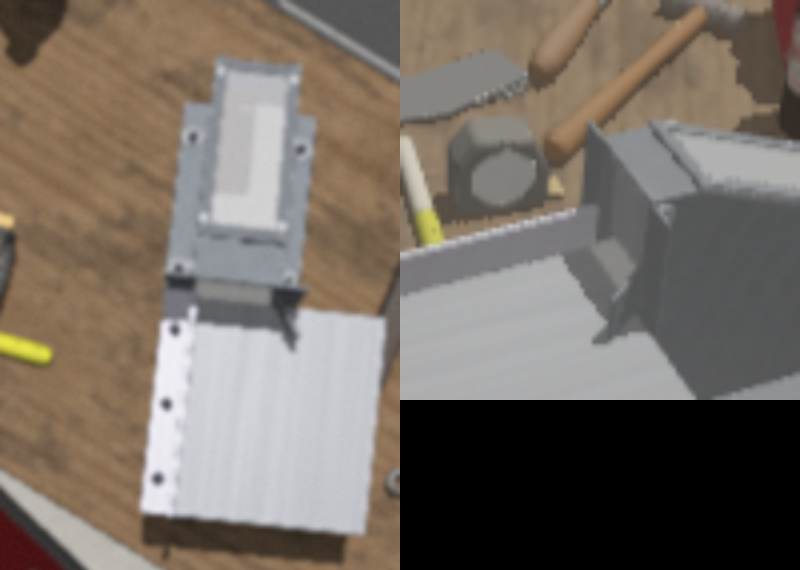

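The top view shows the shelf empty and the offcut at the bottom of the chute under the pane (crop rows ~75–195). The flap hangs in the mouth as it did at the start (scene pixel (357,183), initially (357,185)), and the nut, long offcut and tape are where they were. Handing in.

```bash
python3 -c "
from station import workorder
print(workorder.close_job())"
```

```text
the job is handed in; nothing more can be done
None
```

The offcut was pushed flat along the fence, then through the flap and down the chute; the flap is shut, the nut, tape measure and longer offcut have not moved, and the job was handed in at about 31 s.

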